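Lift a wet-painted wheel nut with spring tongs

TASK

The red wheel nut on the drying tray is freshly painted and must not be touched by the gripper: slide the spring tongs straight up out of their slotted stand, squeeze their tips together on the red nut and lift it out of the tray. Leave the steel and blue nuts standing where they are, undisturbed. Finish while still holding the tongs with the red nut steady between their tips, at least 10 cm above the bench.

Things in the scene. Friction and masses are not known exactly. Their poses are not given: they have to be found in the camera images.
- tongs: Steel spring tongs, 110 g, 101 mm tall, standing in the stand tips down. Origin midway between the open tips at their lower end; z up to the crosspiece, y the line along which the jaws close. Jaws are linked (mirrored), hinged at y = +-10, z = 94 mm; springs hold them open. Outside each jaw is a black rubber grip plate, 20 mm wide in x, z 51 to 79 mm: pinch these across y from above.
- tongs_grip (a point): Midway between the grip plates, 62 mm above the tongs' origin, tongs' axes: TCP goes here. Width over the plates: open 55 mm at their lower end, 47 at the upper. Squeezed to 49 mm: tip gap about 35 mm, 3 to 4 N, enough to carry the tongs. At 42 mm: tip gap 20 mm, springs take 5 N. Tips meet at about 34 mm. Tip force is about a third of the grip beyond the springs': grip a nut with 20 to 30 N.
- tongs_tips (a point): Midway between the tips of the tongs, at their lower end (the tongs' origin). Open, the tip gap is 50 mm inside, 58 mm outside; tip pads 16 mm wide (x), 4 mm thick (y), 18 mm tall; they sink 1 mm below this point as they close.
- jaw_left: The jaw on the tongs' +y side; origin on its hinge pin; body axes as the tongs' when open.
- jaw_right: The jaw on the tongs' -y side; origin on its hinge pin; body axes as the tongs' when open.
- stand: Grey slotted stand screwed to the bench: foot plate 56 x 112 x 6 mm, on it walls round a slot 20 mm (x) by 66 mm (y), slot floor 6 mm and wall tops 36 mm above the bench. Origin: centre of its underside on the bench. The tongs' jaws stand in the slot with about 2 mm play in x and 4 mm in y.
- tray: Shallow aluminium drying tray with white paper, 130 (x) x 230 (y) x 15 mm, walls 3 mm, inner floor 3 mm above the bench, fixed. Origin: centre of its underside. Three wheel nuts stand in a row along its y, about 70 mm apart, in any order.
- nut_red: Red painted wheel nut, upright: round flange 26 mm across and 5 mm high at the foot, hexagon 20 mm across flats and 23 mm over corners from 5 to 20 mm, round dome to 30 mm; about 60 g. Origin: centre of the underside, z up its axis, flats face its y direction (and every 60 degrees). Grip it by the hexagon, tips above the flange.
- nut_steel: Bare steel wheel nut, upright: round flange 26 mm across and 5 mm high at the foot, hexagon 20 mm across flats and 23 mm over corners from 5 to 20 mm, round dome to 30 mm; about 60 g. Origin: centre of the underside, z up its axis, flats face its y direction (and every 60 degrees). To be left alone.
- nut_blue: Blue painted wheel nut, upright: round flange 26 mm across and 5 mm high at the foot, hexagon 20 mm across flats and 23 mm over corners from 5 to 20 mm, round dome to 30 mm; about 60 g. Origin: centre of the underside, z up its axis, flats face its y direction (and every 60 degrees). To be left alone.
Not all that is in view belongs to the job. Leave any pink or purple look-alike of the tongs alone.

How it is judged:
On the way, in this order (a step that is already met when the one before it is completed fails the run):
1. the tongs are held clear above the stand (contact force between the fingers and tongs above 1 N and contact force between tongs and stand below 0.05 N and height (world z) of tongs_tips above 0.04 m), for 0.2 s.
2. the red nut is lifted off the tray between both jaws of the tongs (contact force between the fingers and tongs above 1 N and contact force between each of jaw_left, jaw_right and nut_red above 0.3 N and contact force between nut_red and tray below 0.05 N and height (world z) of nut_red above 0.04 m), for 0.2 s.
At the end, for the whole second after the job is handed in: The gripper holds the tongs, both jaws press on the red nut (over 0.3 N), its underside over 100 mm up and within 35 mm of the tip point, touching nothing else; tongs free of stand and tray; all still (30 mm/s); other nuts upright on the tray within 15 mm of their start (contact force between the fingers and tongs above 1 N and contact force between each of jaw_left, jaw_right and nut_red above 0.3 N and contact force between each of nut_red, tongs and tray below 0.05 N and height (world z) of nut_red above 0.1 m and distance between nut_red and tongs_tips below 0.035 m and contact force between each of the fingers, the arm and nut_red below 0.1 N and contact force between tongs and stand below 0.05 N and linear speed of each of nut_red, tongs below 0.03 m/s and distance of each of nut_steel, nut_blue from where it was at the start of the episode below 0.015 m and angle between each of nut_steel, nut_blue's own z axis and vertical below 0.2 rad and contact force between each of nut_steel, nut_blue and tray above 0.1 N); the arm keeps its last pose, push and grip.
It fails at once if the gripper or arm touches the freshly painted red nut (contact force between any of the fingers, the arm and nut_red above 0.3 N).
It fails at once if the steel nut is shifted more than 15 mm or tipped (distance of nut_steel from where it was at the start of the episode above 0.015 m or angle between nut_steel's own z axis and vertical above 0.3 rad).
It fails at once if the blue nut is shifted more than 15 mm or tipped (distance of nut_blue from where it was at the start of the episode above 0.015 m or angle between nut_blue's own z axis and vertical above 0.3 rad).
It also fails if it takes over 51 s, if anything falls off the work surface, if the arm or the gripper's body presses on something with over 40 N, if the wrist force passes 120 N, or if a joint passes its speed limit or range.

ROBOT

A 6-joint arm with a two-finger parallel gripper is mounted at the origin on a cart in front of the work surface, level with it; the furniture and walls round the work are solid. World frame = base frame: x ahead of the robot, y to its left, z up, the work surface at z = 0. Lengths are in m, angles in rad, forces in N, time in s.
With the tool pointing down it reaches from about 0.35 to 0.85 m from the base axis. Payload 8.1 kg.
Tool frame: the origin (TCP) lies between the finger pads, 19 mm behind the fingertips; this is the grasp point; z points along the fingers, y is the line along which they close (so a half turn about z gives the same grasp; the last joint's range is limited). The gripper opens to 93 mm and grips with 3 to 60 N. Pads are 15 mm wide; open, the fingers measure 128 mm over their backs; the gripper's body (75 mm by 188 mm) begins 65 mm behind the grasp point.
Start: joints at [-1.236, 0.13, 1.488, -0, 1.523, -0.085], TCP at [0.245, -0.548, 0.237] pointing down, gripper open.
Joint ranges: [-2.96, 2.96], [-0.89, 2.26], [0.02, 2.5], [-1.34, 4.48], [0, 2.73], [-2.66, 2.66]. Speed limits (rad/s): [2.39, 2.39, 2.79, 3.14, 3.14, 3.14].

INTERFACE

Orientations are given as a rotation vector (axis times angle).
In Python, from plant import readout, read_camera, get_calibration, job gives the robot as it stands.
- The arm moves only by the shell command python3 -m handwheel 'ROWS' [FORCE]. ROWS is JSON, a list of rows, each a list of 5 numbers: the shift along the world's x, y, z in cm, then the turn about the world's z in rad, then the closure, from 0 (fully open) to 1 (shut). In form: [[tx, ty, tz, spin, gripper], ...]. A call has 1 to 10 rows; each row shifts and turns the commanded pose from where the row before left it; what a row does not reach is not made up. A row lasts 1/8 s, in which the tool goes at most 62.5 mm and 10.7 degrees, less where a joint would pass 70% of its speed; a pose out of reach is approached as far as the arm can. A call is refused whole if a number of a shift passes 6.25 or a number of a turn 0.188, either way. A call with a gripper value outside its range is refused whole. The fingers move at their own pace and stop on an object; FORCE is the grip in N (left out, the last holds). Time passes only in rows, so rows that do not move let the fingers close. It gives the time, the measured TCP pose, the force, the opening and the grip force at its end, in the units of the state.
- readout.read_state(): the state, without advancing time (a new reading comes with each control period).
- read_camera(name): name is "scene" or "top" or "wrist"; returns the picture (480x640x3 uint8, red, green, blue); there is no depth.
- get_calibration(name): a dict with "fovy" (degrees; the focal length in pixels is half the picture's height over the tangent of half this angle, whatever the lens; pixels are square), "cx", "cy" (the principal point, pixels), "dist_coeffs" ([k1, k2, p1, p2, k3] as OpenCV has them; the pictures are not rectified), "pose" (4x4, takes a point from camera to world coordinates). Camera axes: x right, y down, z forward; pixel columns grow to the right and rows downward; lengths in m; the calibration is good to about 2 mm. A picture is of the moment at which its call begins: read the wrist's pose just before it. get_calibration takes no time and is no camera call; for the wrist camera it gives the pose at the moment of the call.
- job.close_job(): hands the job in; it is judged then, once.
The state is a dict: "t": time; "q": joint angles; "dq": joint speeds; "joint_torque": joint torques, N m; "tool_pos": TCP position; "orientation": TCP orientation; "force": force on the tool from outside, world axes, zero at the start; "wrist_torque": the same for the moment, N m; "opening": finger opening in m; "gripper_force": force on a finger pad.
Only numpy, scipy, OpenCV 4.12 (cv2) and the standard library are available. Lean on these libraries where they do the work, as an engineer would, in place of code of your own. Each camera call takes 0.05 s, during which the arm holds its last target. There are 200 camera calls.

## Working session

There is one attempt and no reset: what is moved stays moved. The work goes in short steps, Python scripts to look and compute and a shell command to move; the robot and the scene stay as the last step left them, time stands still between calls to the robot, and variables do not carry over. Pictures are saved under pics/ and viewed, at most 10 in all, crops included, and the job is handed in when it is done.

```bash
mkdir -p pics
cat > h.py <<'E'
import numpy as np,cv2
from plant import readout, read_camera, get_calibration, job
def K(c):
    f=240/np.tan(np.radians(c['fovy'])/2); return np.array([[f,0,c['cx']],[0,f,c['cy']],[0,0,1.]])
def snap(n,fn):
    c=get_calibration(n); im=read_camera(n); cv2.imwrite('pics/'+fn,im[...,::-1]); np.save('pics/'+fn+'.npy',c,allow_pickle=True); return im,c
def ray(c,uv,z):
    p=cv2.undistortPoints(np.array([[uv]],float),K(c),np.array(c['dist_coeffs'],float))[0,0]
    T=np.array(c['pose']); d=T[:3,:3]@[p[0],p[1],1]; o=T[:3,3]; return o+d*(z-o[2])/d[2]
def proj(c,P):
    T=np.linalg.inv(np.array(c['pose'])); r=cv2.Rodrigues(T[:3,:3])[0]
    return cv2.projectPoints(np.array(P,float).reshape(-1,1,3),r,T[:3,3],K(c),np.array(c['dist_coeffs'],float))[0][:,0]
E
python3 - <<'E'
from h import *
for n in('scene','top'):
    im,c=snap(n,n+'0.png'); print(n,np.round(c['pose'],3).tolist(),c['fovy'],c['dist_coeffs'])
s=readout.read_state();print(s)
E
```

```text
scene [[-0.618, -0.514, 0.595, -0.214], [-0.786, 0.405, -0.466, 0.522], [-0.002, -0.756, -0.655, 0.862], [0.0, 0.0, 0.0, 1.0]] 44.97248779752455 [0.00515399 0.         0.         0.         0.        ]
top [[-0.002, -0.998, 0.064, 0.415], [-1.0, 0.001, -0.007, -0.018], [0.006, -0.064, -0.998, 1.117], [0.0, 0.0, 0.0, 1.0]] 50.74446082996467 [-0.01151035  0.          0.          0.          0.        ]
{'t': 0.1, 'q': array([-1.23638991e+00,  1.31063932e-01,  1.48918023e+00, -1.26691833e-06,
        1.52297936e+00, -8.53616383e-02]), 'dq': array([ 0.00125656, -0.00126967, -0.00234162,  0.00012319, -0.00136806,
       -0.00203769]), 'joint_torque': array([ 1.15934556e-03, -5.61339068e+01, -4.93095660e+01,  7.69975735e-02,
        2.90798326e-02, -7.21316246e-05]), 'tool_pos': array([ 0.24441257, -0.54743812,  0.23649987]), 'orientation': array([-3.07106805e+00, -6.54202722e-01,  3.19980731e-04]), 'force': array([ 0.010235  ,  0.53093994, -0.34506677]), 'wrist_torque': array([0.00010708, 0.03234912, 0.01973287]), 'gripper_force': 0.0, 'opening': 0.09268618283675441}
```

View pics/top0.png

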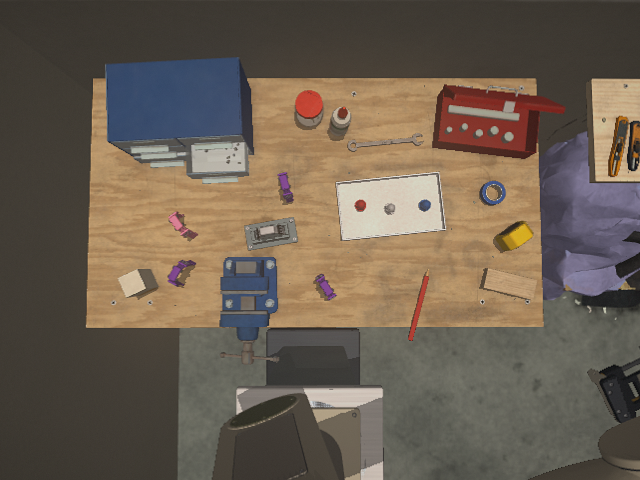

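View pics/scene0.png

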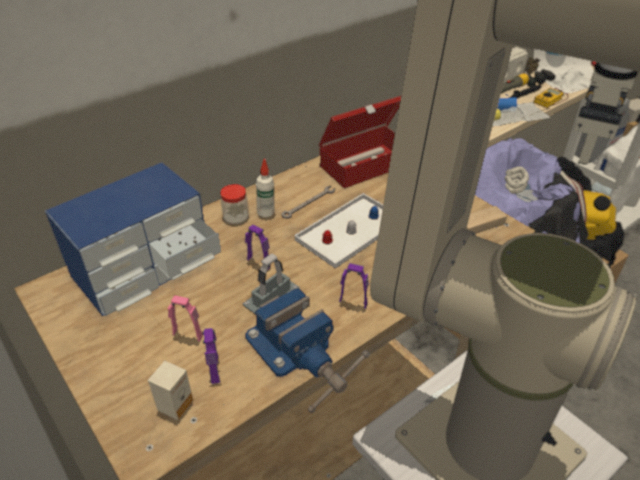

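The top view shows the stand with the tongs at about (271,233), the red nut at (360,205), steel at (390,209) and blue at (425,205). The scene view shows the vise in front of the stand, with red, steel and blue at (327,237), (352,227) and (375,212).

Run:
```python
from h import *
im=cv2.imread('pics/top0.png');c=np.load('pics/top0.png.npy',allow_pickle=True).item()
cv2.imwrite('pics/crop_top.png',cv2.resize(im[160:260,240:373],(798,600),interpolation=cv2.INTER_CUBIC))
hsv=cv2.cvtColor(im,cv2.COLOR_BGR2HSV)
sub=np.zeros(im.shape[:2],bool);sub[180:232,345:440]=1
m=sub&(hsv[...,1]>120)&((hsv[...,0]<8)|(hsv[...,0]>172));v,u=np.where(m);print('red',len(u),u.mean(),v.mean(),ray(c,(u.mean(),v.mean()),.015))
m=sub&(hsv[...,1]>80)&(abs(hsv[...,0].astype(int)-110)<15);v,u=np.where(m);print('blue',len(u),u.mean(),v.mean(),ray(c,(u.mean(),v.mean()),.018))
print('steel',ray(c,(390,209),.018))
for p in [(336,183),(438,173),(445,229),(341,240)]: print('tray',ray(c,p,.015))
print('stand~',ray(c,(271,233),.02), 'vise',ray(c,(250,262),.09))
im=cv2.imread('pics/scene0.png');c=np.load('pics/scene0.png.npy',allow_pickle=True).item()
for p in [(327,237),(352,227),(375,213)]: print('scene nuts',ray(c,p,.018))
```

```text
red 88 360.1363636363636 204.6818181818182 [ 0.54854981 -0.11212208  0.015     ]
blue 45 425.44444444444446 203.53333333333333 [ 0.55058285 -0.25497372  0.018     ]
steel [ 0.53862814 -0.17713344  0.018     ]
tray [ 0.59652866 -0.05938351  0.015     ]
tray [ 0.61864963 -0.28442028  0.015     ]
tray [ 0.49484306 -0.2976758   0.015     ]
tray [ 0.47109932 -0.06981174  0.015     ]
stand~ [0.48630264 0.08242856 0.02      ] vise [0.42293704 0.1182723  0.09      ]
scene nuts [ 0.54149048 -0.10836494  0.018     ]
scene nuts [ 0.53333915 -0.17525705  0.018     ]
scene nuts [ 0.53879751 -0.25148266  0.018     ]
```

View pics/crop_top.png

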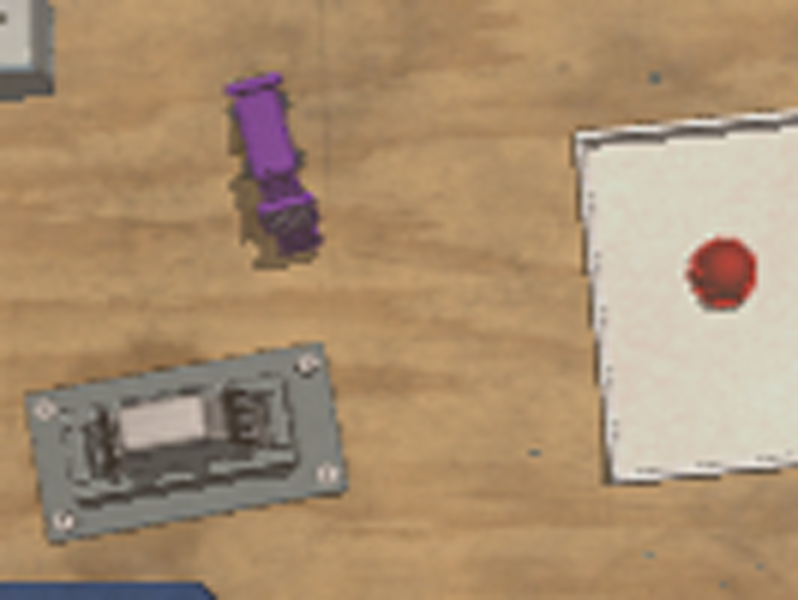

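```bash
python3 -m handwheel '[[1.2,2,0.5,-0.02,0],[2.5,4.3,0.5,-0.03,0],[2.5,4.3,0.5,-0.03,0],[2.5,4.3,0.5,-0.03,0],[2.5,4.3,0,-0.03,0],[2.5,4.3,0,-0.03,0],[2.5,4.3,0,-0.03,0],[2.5,4.3,0,-0.03,0],[2.5,4.3,0,-0.024,0],[2,4,0,0,0]]' 5
python3 -m handwheel '[[0,0,0,0,0],[0,0,0,0,0]]'
python3 - <<'E'
from h import *
im,c=snap('wrist','w1.png');print(np.round(c['pose'],3).tolist());s=readout.read_state();print(s['t'],s['tool_pos'],s['orientation'])
E
```

```text
t: 1.35
tool_pos: [0.477, -0.1422, 0.2571]
orientation: [-3.131, -0.26, 0.001]
force: [-0.2, -0.5, -0.4]
opening: 0.0932
gripper_force: 0.0
t: 1.6
tool_pos: [0.4762, -0.1441, 0.2571]
orientation: [3.131, 0.261, -0.001]
force: [-0.5, 0.1, 0.9]
opening: 0.0931
gripper_force: 0.0
[[0.167, -0.957, -0.238, 0.542], [-0.986, -0.162, -0.039, -0.133], [-0.001, 0.241, -0.971, 0.402], [0.0, 0.0, 0.0, 1.0]]
1.65 [ 0.47611927 -0.14457355  0.25714373] [ 3.13073125e+00  2.59430961e-01 -1.11474825e-03]
```

View pics/w1.png

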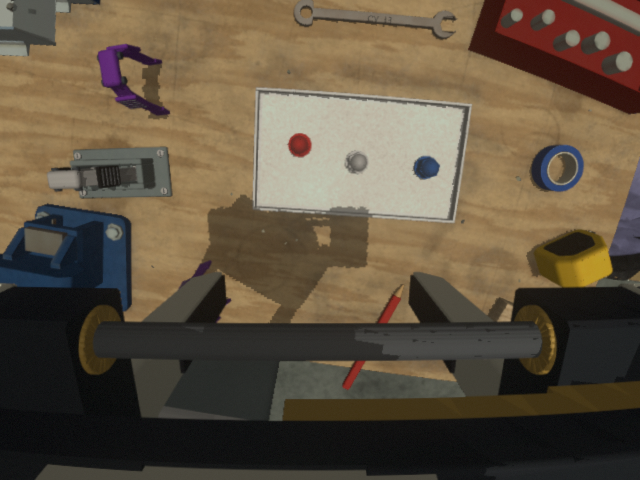

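The wrist view shows red at (300,145), steel at (357,161), blue at (427,167), and the stand with the tongs leaning by perspective at about (125,172). Next I'll move toward the stand.

```bash
python3 -m handwheel '[[0,2,0,0,0],[-0.5,3.5,0,0,0],[-0.5,3.5,0,0,0],[-0.5,3.5,0,0,0],[-0.5,3.5,0,0,0],[-0.5,3.5,0,0,0],[-0.5,2,0,0,0],[0,0.5,0,0,0],[0,0,0,0,0],[0,0,0,0,0]]'
python3 - <<'E'
from h import *
im,c=snap('wrist','w2.png');s=readout.read_state();print(s['t'],s['tool_pos'],s['orientation'])
a=cv2.resize(im[80:330,180:460,::-1],(672,600),interpolation=cv2.INTER_CUBIC)
cv2.imwrite('pics/w2c.png',a)
b=cv2.imread('pics/w1.png')[120:190,270:450];cv2.imwrite('pics/w1c.png',cv2.resize(b,None,fx=4.4,fy=4.4,interpolation=cv2.INTER_CUBIC))
E
```

```text
t: 2.9
tool_pos: [0.4468, 0.075, 0.2574]
orientation: [3.131, 0.258, -0.0]
force: [-0.3, -0.2, 0.6]
opening: 0.0931
gripper_force: 0.0
2.95 [0.44678431 0.07511198 0.25738857] [ 3.13074445e+00  2.57866770e-01 -9.10065946e-05]
```

View pics/w2c.png

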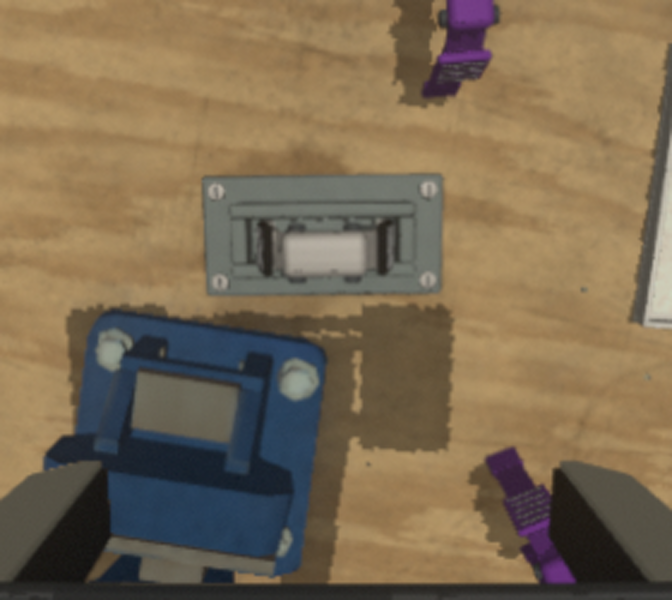

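View pics/w1c.png

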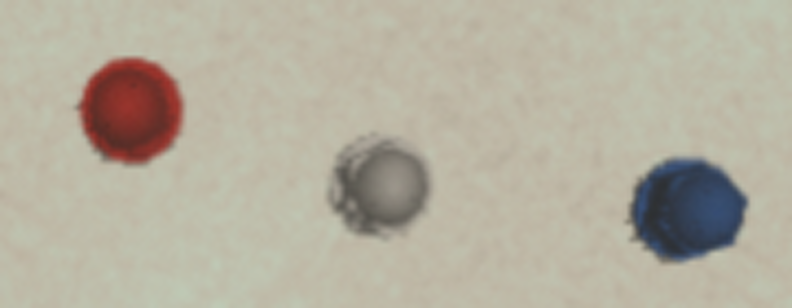

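Run:
```python
from h import *
L=lambda f:np.load('pics/%s.png.npy'%f,allow_pickle=True).item()
c=L('w2'); px=lambda p:(180+p[0]/2.4,80+p[1]/2.4)
q=[ray(c,px(p),.006) for p in [(204,178),(442,175),(440,292),(208,295)]]
q=np.array(q);print(q.round(4));print('stand',q.mean(0),'yaw',np.arctan2(*(-(q[0]-q[1])*[1,-1,0])[:2]),np.arctan2(*(-(q[3]-q[2])*[1,-1,0])[:2]))
t=np.array([ray(c,px(p),.107) for p in [(283,234),(366,232),(366,272),(284,275)]]);print('crosspiece',t.round(4),t.mean(0))
ct=L('top0'); p2=lambda p:(240+p[0]/6-.4,160+p[1]/6-.4)
q=np.array([ray(ct,p2(p),.006) for p in [(25,395),(322,345),(347,492),(52,543)]]);print('top stand',q.mean(0),np.arctan2(*(-(q[0]-q[1])*[1,-1,0])[:2]))
print('top cross',ray(ct,p2((162,421)),.107))
c1=L('w1'); p3=lambda p:(270+p[0]/4.4,120+p[1]/4.4)
print('red flange centre',ray(c1,p3((132,110)),.006),'dome',ray(c1,p3((131,105)),.03),'steel dome',ray(c1,p3((393,186)),.03),'blue dome',ray(c1,p3((703,207)),.03))
# vise height: near-back slide pad corner seen in wrist crop
for z in(.04,.07,.1,.12): print('vise',z,ray(c,px((165,445)),z),ray(c,px((55,450)),z),ray(ct,(221,301),z))
```

```text
[[0.5033 0.1431 0.006 ]
 [0.5226 0.0356 0.006 ]
 [0.4695 0.0261 0.006 ]
 [0.4501 0.134  0.006 ]]
stand [0.48639122 0.084689   0.006     ] yaw 0.1776138693219387 0.17849818987003765
crosspiece [[0.4913 0.099  0.107 ]
 [0.4967 0.0707 0.107 ]
 [0.4831 0.0683 0.107 ]
 [0.4773 0.0964 0.107 ]] [0.48712712 0.08361813 0.107     ]
top stand [0.48603282 0.08437674 0.006     ] 0.16623182719852134
top cross [0.48713352 0.08326593 0.107     ]
red flange centre [ 0.54845398 -0.11243799  0.006     ] dome [ 0.54916129 -0.11326352  0.03      ] steel dome [ 0.5411816  -0.17709185  0.03      ] blue dome [ 0.54921922 -0.2509346   0.03      ]
vise 0.04 [0.38479531 0.14020666 0.04      ] [0.37397341 0.18962467 0.04      ] [0.34109977 0.18565465 0.04      ]
vise 0.07 [0.39536831 0.13573835 0.07      ] [0.38544116 0.18107049 0.07      ] [0.34315353 0.17997405 0.07      ]
vise 0.1 [0.4059413  0.13127003 0.1       ] [0.3969089 0.1725163 0.1      ] [0.34520728 0.17429344 0.1       ]
vise 0.12 [0.41298996 0.12829115 0.12      ] [0.40455407 0.16681351 0.12      ] [0.34657645 0.17050637 0.12      ]
```

```bash
python3 -m handwheel '[[1,0.3,-1.5,0.01,0],[1.5,0.55,-3,0,0],[1.5,0,-3,0,0],[0,0,-3,0,0],[0,0,-3,0,0],[0,0,-2.5,0,0],[0,0,-1.5,0,0],[0,0,0,0,0],[0,0,0,0,0]]'
```

```text
t: 4.08
tool_pos: [0.4873, 0.0846, 0.0833]
orientation: [3.129, 0.276, 0.002]
force: [-0.3, 0.2, 0.5]
opening: 0.0929
gripper_force: 0.0
```

```bash
python3 -m handwheel '[[0,-0.05,-0.8,0,0],[0,0,-0.7,0,0],[0,0,0,0,0.2],[0,0,0,0,0.35],[0,0,0,0,0.42],[0,0,0,0,0.45],[0,0,0,0,0.47],[0,0,0,0,0.48],[0,0,0,0,0.48],[0,0,0,0,0.48]]' 15
python3 - <<'E'
from h import *
im,c=snap('wrist','w3.png')
im2,c2=snap('scene','s3.png')
cv2.imwrite('pics/m3.png',cv2.hconcat([cv2.resize(im[180:480,:,::-1],(450,211)),cv2.resize(im2[230:330,210:376,::-1],(350,211))]))
E
```

```text
t: 5.32
tool_pos: [0.4865, 0.0841, 0.0674]
orientation: [3.129, 0.276, -0.0]
force: [-0.1, 0.1, -0.4]
opening: 0.0482
gripper_force: 3.6
```

View pics/m3.png

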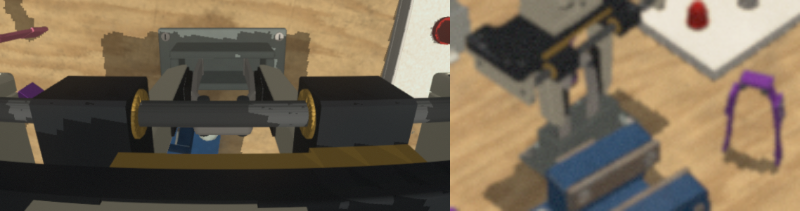

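The fingers hold the grip plates on both sides (3.6 N at 48 mm). Lifting straight up.

```bash
python3 -m handwheel '[[0,0,0.4,0,0.48],[0,0,0.8,0,0.48],[0,0,1,0,0.48],[0,0,1.2,0,0.48],[0,0,1.5,0,0.48],[0,0,1.5,0,0.48],[0,0,1.5,0,0.48],[0,0,1,0,0.48],[0,0,0.5,0,0.48],[0,0,0,0,0.48]]'
python3 -m handwheel '[[0,0,0,0,0.48],[0,0,0,0,0.48],[0,0,0,0,0.48]]'
python3 - <<'E'
from h import *
im,c=snap('wrist','w4.png')
im2,c2=snap('scene','s4.png')
cv2.imwrite('pics/m4.png',cv2.hconcat([cv2.resize(im[180:420,140:500,::-1],(450,300)),cv2.resize(im2[190:310,210:350,::-1],(350,300))]))
E
```

```text
t: 6.68
tool_pos: [0.4867, 0.0841, 0.1616]
orientation: [-3.129, -0.276, -0.001]
force: [-0.3, -0.0, -1.0]
opening: 0.0483
gripper_force: 3.5
t: 7.05
tool_pos: [0.4863, 0.0841, 0.161]
orientation: [-3.129, -0.276, 0.001]
force: [-0.1, 0.8, -0.9]
opening: 0.0484
gripper_force: 3.5
```

View pics/m4.png

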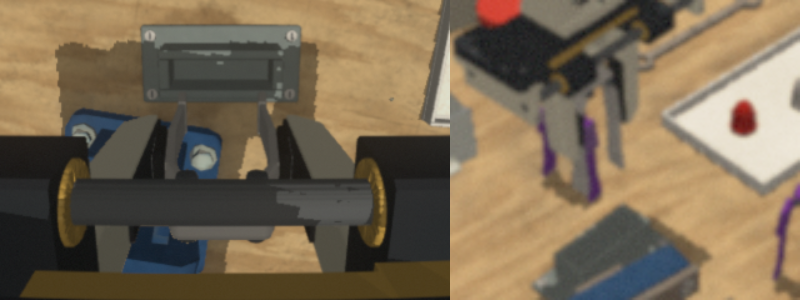

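```bash
python3 -m handwheel '[[0.3,-1,0,0,0.48],[0.6,-2,0,0,0.48],[0.8,-2.5,0,0,0.48],[0.8,-2.6,0,0,0.48],[0.8,-2.6,0,0,0.48],[0.8,-2.6,0,0,0.48],[0.8,-2.6,0,0,0.48],[0.8,-2.3,0,0,0.48],[0.5,-1.5,0,0,0.48],[0,0,0,0,0.48]]'
python3 -m handwheel '[[0,0,0,0,0.48],[0,0,0,0,0.48],[0,0,0,0,0.48]]'
python3 - <<'E'
from h import *
c=np.load('pics/w4.png.npy',allow_pickle=True).item()
px=lambda p:(140+p[0]*.8,180+p[1]*.8)
e=np.array([.4863,.0841])
y=.175;R=np.array([[np.cos(y),-np.sin(y)],[np.sin(y),np.cos(y)]])
for p in[(180,105),(265,103)]: print('tip +x edge in tool-yaw frame', R.T@(ray(c,px(p),.099)[:2]-e))
im,c=snap('wrist','w5.png')
im2,c2=snap('scene','s5.png')
cv2.imwrite('pics/m5.png',cv2.hconcat([cv2.resize(im[160:400,160:480,::-1],(533,400)),cv2.resize(im2[150:270,300:380,::-1],(267,400))]))
E
```

```text
t: 8.4
tool_pos: [0.5487, -0.1138, 0.1613]
orientation: [-3.13, -0.274, 0.0]
force: [-0.2, 0.3, -0.3]
opening: 0.048
gripper_force: 3.5
t: 8.78
tool_pos: [0.5485, -0.1123, 0.1615]
orientation: [-3.129, -0.277, -0.0]
force: [0.5, 0.1, -1.1]
opening: 0.0486
gripper_force: 3.5
tip +x edge in tool-yaw frame [0.00070488 0.02073246]
tip +x edge in tool-yaw frame [ 0.00183355 -0.02128168]
```

View pics/m5.png

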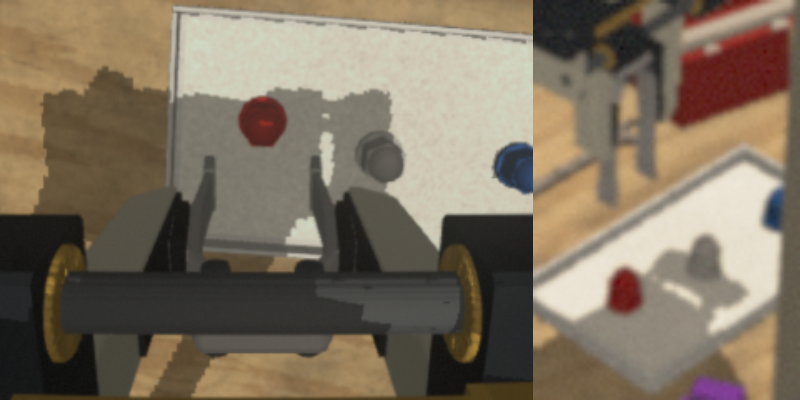

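Run:
```python
from h import *
L=lambda f:np.load('pics/%s.png.npy'%f,allow_pickle=True).item()
e=np.array([.5485,-.1123,.1615]);y=.176
Rz=cv2.Rodrigues(np.array([0,0,y]))[0]
c=L('w5');cs=L('s5')
def P(ps,phi,dx=0):
    R=cv2.Rodrigues(np.array([0,phi,0.]))[0]
    return [e+Rz@(R@np.array(p)+[dx,0,0]) for p in ps]
pts=[(.008,.0195,-.062),(.008,-.0195,-.062),(-.007,.0143,.039),(-.007,-.0143,.039)]
for phi in(-.1,0,.1,.2):
  a=proj(c,P(pts,phi)).round(1); b=proj(cs,P(pts,phi)).round(1)
  print(phi,'wrist crop',((a-160)/.6).round().tolist(),'scene crop',((b-[300,150])*3.333).round().tolist())
print('nut pred wrist crop',((proj(c,[(.5488,-.1128,.008),(.5488,-.1128,.033)])-160)/.6).round())
```

```text
-0.1 wrist crop [[209.0, 139.0], [316.0, 139.0], [195.0, 369.0], [330.0, 369.0]] scene crop [[53.0, 190.0], [93.0, 163.0], [90.0, 73.0], [120.0, 53.0]]
0 wrist crop [[210.0, 154.0], [316.0, 155.0], [194.0, 356.0], [331.0, 356.0]] scene crop [[60.0, 195.0], [100.0, 168.0], [85.0, 69.0], [116.0, 50.0]]
0.1 wrist crop [[210.0, 170.0], [315.0, 171.0], [194.0, 341.0], [332.0, 341.0]] scene crop [[68.0, 200.0], [107.0, 172.0], [80.0, 66.0], [111.0, 47.0]]
0.2 wrist crop [[211.0, 186.0], [315.0, 187.0], [193.0, 324.0], [333.0, 324.0]] scene crop [[75.0, 204.0], [114.0, 176.0], [75.0, 64.0], [106.0, 44.0]]
nut pred wrist crop [[264. 121.]
 [264. 133.]]
```

```bash
cat > fit.py <<'E'
from h import *
from scipy.optimize import minimize
def solid(x,y,yaw,z0=.003):
    a=np.linspace(0,2*np.pi,25)[:-1]; h=yaw+np.arange(6)*np.pi/3
    ring=lambda r,t,z:np.c_[x+r*np.cos(t),y+r*np.sin(t),0*t+z0+z]
    return [np.r_[ring(.013,a,0),ring(.013,a,.005)],np.r_[ring(.01155,h,.005),ring(.01155,h,.02)],np.r_[ring(.0095,a,.02),ring(.008,a,.025),ring(.004,a,.0295)]]
def mask(c,p,S=8):
    m=np.zeros((480*S//2,640*S//2),np.uint8); k=S//2
    for s in solid(*p): cv2.fillConvexPoly(m,cv2.convexHull(((proj(c,s)+.5)*k*16).astype(np.int32)),255,shift=4)
    return cv2.resize(m,(640,480),interpolation=cv2.INTER_AREA)/255.
def redmask(f):
    im=cv2.imread('pics/'+f+'.png').astype(float); b,g,r=cv2.split(im)
    return np.clip(((r-np.maximum(g,b))/(r+1)-.15)/.35,0,1)
def fit(fs,p0):
    L=[(np.load('pics/%s.png.npy'%f,allow_pickle=True).item(),redmask(f)) for f in fs]
    def cost(p):
        t=0
        for c,r in L:
            u,v=proj(c,[(p0[0],p0[1],.015)])[0].astype(int); s=np.s_[v-30:v+30,u-30:u+30]
            t+=((mask(c,p)-r)[s]**2).sum()
        return t
    best=None
    for yaw in np.arange(0,60,10):
        r=minimize(lambda q:cost((q[0]/1e3,q[1]/1e3,np.radians(yaw))),[p0[0]*1e3,p0[1]*1e3],method='Nelder-Mead',options=dict(xatol=.05,fatol=.05,initial_simplex=[[p0[0]*1e3+a,p0[1]*1e3+b] for a,b in((0,0),(3,0),(0,3))]))
        print(fs,'corner yaw',yaw,r.x.round(2),round(r.fun,2))
E
python3 -c "
from fit import *
fit(['w1'],(.5488,-.1128));fit(['w5'],(.5488,-.1128))"
```

```text
['w1'] corner yaw 0 [ 548.82 -111.62] 18.23
['w1'] corner yaw 10 [ 548.82 -111.62] 18.23
['w1'] corner yaw 20 [ 548.82 -111.62] 18.23
['w1'] corner yaw 30 [ 548.82 -111.62] 18.23
['w1'] corner yaw 40 [ 548.82 -111.62] 18.23
['w1'] corner yaw 50 [ 548.82 -111.62] 18.23
['w5'] corner yaw 0 [ 548.64 -111.75] 59.6
['w5'] corner yaw 10 [ 548.64 -111.76] 61.4
['w5'] corner yaw 20 [ 548.57 -111.72] 60.43
['w5'] corner yaw 30 [ 548.81 -111.9 ] 56.3
['w5'] corner yaw 40 [ 549.   -111.78] 55.68
['w5'] corner yaw 50 [ 548.77 -111.71] 57.09
```

```bash
python3 -m handwheel '[[0,0,-0.6,0,0.48],[0,0,-1,0,0.48],[0,0,-1.2,0,0.48],[0,0,-1.2,0,0.48],[0,0,-0.8,0,0.48],[0,0,-0.3,0,0.48],[0,0,0,0,0.48],[0,0,0,0,0.48]]'
python3 - <<'E'
from h import *
im,c=snap('wrist','w6.png');s=readout.read_state();print(s['tool_pos'],s['t'])
im2,c2=snap('scene','s6.png')
a=cv2.resize(im[170:330,220:420,::-1],(500,400),interpolation=cv2.INTER_CUBIC)
cv2.imwrite('pics/m6.png',cv2.hconcat([a,cv2.resize(im2[180:270,300:367,::-1],(298,400))]))
from fit import fit
fit(['w6'],(.5488,-.1128));
E
```

```text
t: 9.88
tool_pos: [0.5489, -0.113, 0.111]
orientation: [3.129, 0.276, 0.001]
force: [-1.2, 0.4, -0.9]
opening: 0.0484
gripper_force: 3.5
[ 0.54897058 -0.11303806  0.11103432] 9.925
['w6'] corner yaw 0 [ 548.53 -111.8 ] 93.94
['w6'] corner yaw 10 [ 548.5  -111.95] 95.74
['w6'] corner yaw 20 [ 548.53 -111.99] 93.39
['w6'] corner yaw 30 [ 548.87 -111.78] 87.7
['w6'] corner yaw 40 [ 548.69 -111.86] 82.81
['w6'] corner yaw 50 [ 548.88 -111.81] 88.63
```

View pics/m6.png

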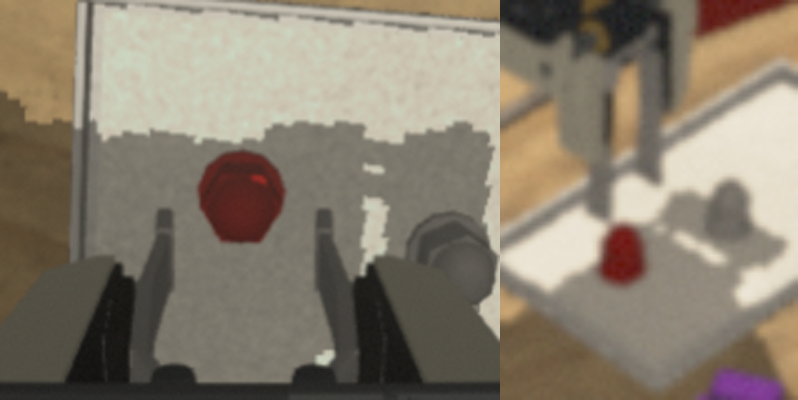

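The picture shows the red hexagon with its corners pointing along the current closing line. One flat faces the camera at about (240,240), and the tips are at (164,215) and (325,215). The fit agrees: turning the tongs +30° puts their pads on the flats.

```bash
python3 -m handwheel '[[0,0.1,0,0.05,0.48],[0,0,0,0.1,0.48],[0,0,0,0.1,0.48],[0,0,0,0.1,0.48],[0,0,0,0.1,0.48],[0,0,0,0.07,0.48],[0,0,0,0,0.48],[0,0,0,0,0.48],[0,0,0,0,0.48]]'
python3 - <<'E'
from h import *
im,c=snap('wrist','w7.png');s=readout.read_state();print(s['tool_pos'],s['orientation'])
from fit import fit
fit(['w7'],(.5488,-.1120))
E
```

```text
t: 11.1
tool_pos: [0.5486, -0.1119, 0.1105]
orientation: [2.954, 1.07, 0.0]
force: [0.2, 0.3, -1.0]
opening: 0.0481
gripper_force: 3.5
[ 0.54860319 -0.11189972  0.11049907] [2.95368709e+00 1.06999510e+00 1.19886857e-04]
['w7'] corner yaw 0 [ 548.67 -112.16] 83.39
['w7'] corner yaw 10 [ 548.55 -111.93] 78.72
['w7'] corner yaw 20 [ 548.96 -111.88] 83.74
['w7'] corner yaw 30 [ 548.78 -111.68] 81.15
['w7'] corner yaw 40 [ 549.02 -111.66] 79.9
['w7'] corner yaw 50 [ 548.79 -111.68] 81.71
```

```bash
python3 -m handwheel '[[0,0,-0.4,0,0.48],[0,0,-0.8,0,0.48],[0,0,-0.8,0,0.48],[0,0,-0.8,0,0.48],[0,0,-0.6,0,0.48],[0,0,-0.3,0,0.48],[0,0,0,0,0.48],[0,0,0,0,0.48],[0,0,0,0,0.48]]'
```

```text
t: 12.28
tool_pos: [0.5488, -0.112, 0.0738]
orientation: [2.953, 1.071, 0.001]
force: [-0.2, 0.2, -1.3]
opening: 0.0486
gripper_force: 3.5
```

```bash
python3 -m handwheel '[[0,0,0,0,0.5],[0,0,0,0,0.51],[0,0,0,0,0.52],[0,0,0,0,0.53],[0,0,0,0,0.54],[0,0,0,0,0.55],[0,0,0,0,0.56],[0,0,0,0,0.58],[0,0,0,0,0.6],[0,0,0,0,0.6]]' 15
python3 -m handwheel '[[0,0,0,0,0.65],[0,0,0,0,0.75],[0,0,0,0,0.75],[0,0,0,0,0.75],[0,0,0,0,0.75]]' 26
```

```text
t: 13.52
tool_pos: [0.5486, -0.1119, 0.0734]
orientation: [2.953, 1.071, 0.0]
force: [-0.5, -0.1, -1.5]
opening: 0.0414
gripper_force: 15.0
t: 14.15
tool_pos: [0.5485, -0.1119, 0.0734]
orientation: [-2.953, -1.071, 0.0]
force: [0.4, 0.3, -1.8]
opening: 0.0417
gripper_force: 26.0
```

The fingers stopped at 41.7 mm, which is a 20 mm tip gap, so the pads are seated on the flats. Lifting.

```bash
python3 -m handwheel '[[0,0,0.2,0,0.75],[0,0,0.4,0,0.75],[0,0,0.7,0,0.75],[0,0,0.9,0,0.75],[0,0,0.9,0,0.75],[0,0,0.9,0,0.75],[0,0,0.9,0,0.75],[0,0,0.9,0,0.75],[0,0,0.9,0,0.75],[0,0,0.9,0,0.75]]'
python3 -m handwheel '[[0,0,0.9,0,0.75],[0,0,0.9,0,0.75],[0,0,0.9,0,0.75],[0,0,0.9,0,0.75],[0,0,0.9,0,0.75],[0,0,0.8,0,0.75],[0,0,0.5,0,0.75],[0,0,0.2,0,0.75],[0,0,0,0,0.75],[0,0,0,0,0.75]]'
python3 -m handwheel '[[0,0,0,0,0.75],[0,0,0,0,0.75],[0,0,0,0,0.75],[0,0,0,0,0.75]]'
python3 - <<'E'
from h import *
from fit import redmask
im,c=snap('wrist','w8.png');s=readout.read_state();e=s['tool_pos'];print(e)
m=redmask('w8')>.5;u0=proj(c,[e-[0,0,.062]])[0];print('tip px',u0,'nut origin px',proj(c,[(.5488,-.1118,.003)])[0])
n,l,st,ce=cv2.connectedComponentsWithStats(m.astype(np.uint8));print([(st[i][4],ce[i].round()) for i in range(1,n) if st[i][4]>60])
im,c=snap('top','t8.png')
E
```

```text
t: 15.4
tool_pos: [0.5485, -0.1119, 0.15]
orientation: [-2.953, -1.071, 0.0]
force: [0.2, -0.7, -1.5]
opening: 0.0413
gripper_force: 26.0
t: 16.65
tool_pos: [0.5484, -0.1118, 0.209]
orientation: [-2.953, -1.071, 0.001]
force: [-0.7, -0.1, -2.0]
opening: 0.0416
gripper_force: 26.0
t: 17.15
tool_pos: [0.5486, -0.1119, 0.2094]
orientation: [-2.953, -1.071, 0.0]
force: [0.2, 0.1, -1.4]
opening: 0.0416
gripper_force: 26.0
[ 0.54858365 -0.11191667  0.20945073]
tip px [316.984432   265.33052832] nut origin px [317.16921856 221.44578199]
[(np.int32(580), array([441.,   8.])), (np.int32(11130), array([587., 228.])), (np.int32(1256), array([317., 264.]))]
```

The red blob sits at the tip pixel (317,264), not at its tray spot (317,221). The nut is held with its underside about 139 mm above the bench, so I'm handing the job in.

```bash
python3 -c "
from plant import job
print(job.close_job())"
```

```text
the job is handed in; nothing more can be done
None
```

I handed the job in with the tongs holding the red nut steady about 14 cm above the bench; the gripper stayed clear of it, and I kept clear of the steel and blue nuts but did not check them by camera afterwards (no verdict was returned).

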